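# Clamp a honeycomb box in the lidding fixture

### The job

Clamp the honeycomb box in its fixture: with the outside of a finger push the yellow clamp strap round over the box until it is fully home against its stop, then push the red cam lever all the way down so that the pad presses on the box. Only push, never grasp or lift anything; leave the box in its nest and everything else on the table where it is, and finish clear of everything.

Things in the scene. Friction and masses are not known exactly. Their poses are not given: they have to be found in the camera images.
- fixture: aluminium base plate 200 x 270 x 12 mm (x, y, z), fixed to the table; origin at the centre of its underside. White strips to 26 mm high hold the honeycomb box at its centre. Round pivot post at y = +85 mm; rest post at y = -72 mm (22 x 16 mm, top 69 mm), with a black stop on its -x side (x -12 to -19, y -64 to -80 mm, top 84 mm above the table)
- strap (a joint): swing angle of the yellow clamp strap about the vertical pivot, rad: 0 = fully home, across the box along the fixture's y, against the stop (end of travel); positive = open, counterclockwise from above, free end towards the fixture's +x; at most 1.6. Friction about 1 N at the free end, stays where it is left. Close it by pushing its open-side (+x-side) edge
- strap_pivot (a point): point on the strap's vertical swing axis, at the strap's upper face (77 mm above the table); its axes turn with the strap: the strap runs from here along its own -y, its own +x is the open side, which is pushed to close it
- strap_end (a point): point on the centre line of the strap's upper face, 168 mm from the swing axis, 12 mm short of the strap's free end. The strap is a level yellow bar 24 mm wide and 8 mm thick, its underside 69 mm and its upper face 77 mm above the table; the outer 70 mm are bare and good to push
- lever (a joint): cam lever angle, rad: 0 = raised, lever rising 55 degrees (0.96 rad) above level, leaning towards the strap's pivot; grows as it is pushed over towards the pivot and down; 0.96 = fully down (level, end of travel). Angle above level = 0.96 minus this value. Takes about 5 N at the red paddle, stays where it is left, and drives the pad down 8 mm
- lever_hinge (a point): point on the cam lever's level hinge axis, on the strap's centre line 95 mm from the swing axis, 89 mm above the table. From here the lever runs towards the strap's pivot (strap's own +y) and upward; it rides on the strap as that swings
- lever_paddle (a point): centre of the pushed (upper) face of the red paddle at the lever's outer end: 92 mm along the lever from the hinge axis, 5 mm above the lever's middle line; paddle 28 mm wide, 46 mm along the lever, 10 mm thick
- pad: black rubber pad, 32 mm across and 8 mm thick, on a plunger under the strap below the cam lever; origin on the underside of the strap when the lever is raised, pad's lower face 10 mm below the origin (5 mm over the box). A spring of 1.5 N/mm lets it give; with the lever down it presses the box with about 4 N
- comb_box: clear box of honeycomb 110 x 90 x 42 mm (x, y, z), lying loose in the nest with 3 mm play; origin at the centre of its underside, its top 54 mm above the table
- jar: amber honey jar, 60 mm across, 85 mm high, standing near the fixture's rest-post side; origin under its centre; leave alone
- tape_roll: roll of brown tape lying flat, 100 mm across, 48 mm high; origin under its centre; leave alone
- label_roll: roll of pale yellow labels lying flat, 96 mm across, 50 mm high; origin under its centre; leave alone
- spare_a: spare honeycomb box 110 x 90 x 42 mm, the lower of a stack of two; origin under its centre; leave alone
- spare_b: spare honeycomb box 110 x 90 x 42 mm, the upper of the stack; origin under its centre; leave alone
- wedge_a: clear three-cornered pack of honeycomb, corners 60 mm from the centre, 38 mm high; origin under its centre; leave alone
- wedge_b: like wedge_a, paler, 38 mm high; leave alone
Things that resemble listed ones, but are neither listed nor needed, are in the scene too. Leave any black or purple look-alike of the comb_box alone.

How it is judged (in metres and radians):
On the way, in this order (a step that is already met when the one before it is completed fails the run):
1. the strap is fully home over the box, the cam lever still raised (value of joint strap below 0.06 rad and value of joint lever below 0.5 rad), for 0.2 s.
2. the cam lever is fully down (value of joint lever above 0.88 rad and value of joint strap below 0.06 rad), for 0.2 s.
At the end, for the whole second after the job is handed in: strap within 0.06 rad of home, cam lever past 0.88 of its 0.96 rad, pad pressing on the box with more than 1.5 N, box at rest within 10 mm of where it was, every bystander within 30 mm of where it was (all of step 2 and contact force between pad and comb_box above 1.5 N and distance of comb_box from where it was at the start of the episode below 0.01 m and linear speed of comb_box below 0.02 m/s and distance of each of jar, tape_roll, label_roll, spare_a, spare_b, wedge_a, wedge_b from where it was at the start of the episode below 0.03 m); the robot touches nothing.
It fails at once if the cam lever is pushed down before the strap is over (value of joint lever above 0.5 rad and value of joint strap above 0.15 rad).
It fails at once if the honeycomb box is lifted or pushed out of its nest (distance of comb_box from where it was at the start of the episode above 0.012 m).
It fails at once if another thing on the table (jar, rolls, spare boxes, wedge packs) is moved or lifted by more than 30 mm (distance of any of jar, tape_roll, label_roll, spare_a, spare_b, wedge_a, wedge_b from where it was at the start of the episode above 0.03 m).
It also fails if it takes over 46 s, if anything falls off the work surface, if the arm or the gripper's body presses on something with over 40 N, if the wrist force passes 120 N, or if a joint passes its speed limit or range.

### The arm

A 6-joint arm with a two-finger parallel gripper is mounted at the origin on the work surface. World frame = base frame: x ahead of the robot, y to its left, z up, the work surface at z = 0. Lengths are in m, angles in degrees, forces in N, time in s.
With the tool pointing down it reaches from about 0.25 to 0.725 m from the base axis. Payload 9.7 kg.
Tool frame: the origin (TCP) lies between the finger pads; the fingertips stand 19 mm ahead of it and the grasp point (between the pads) is the TCP; z points along the fingers, y is the line along which they close (so a half turn about z gives the same grasp; the last joint's range is limited). The gripper opens to 85 mm and grips with 20 to 120 N. Pads are 22 mm wide; open, the fingers measure 114 mm over their backs; the gripper's body (76 mm by 85 mm) begins 54 mm behind the grasp point. The pads swing forward as they close: fully open they stand 13 mm farther back than shut.
Start: joints at [69.442, 4.979, 10.078, 95.1, 0, 90], TCP at [0.193, 0.515, 0.25] pointing down, gripper open.
Joint ranges: [-179.16, 179.16], [-48.56, 103.87], [-65.8, 70.77], [-126.05, 130.52], [-82.76, 87.17], [-180, 180]. Speed limits (degrees/s): [127.2, 127.2, 147.25, 180, 180, 180].

### API

Orientations are given as [roll, pitch, yaw] about the fixed x, y, z axes, in that order (R = Rz(yaw) Ry(pitch) Rx(roll)).
In Python, from workcell import telemetry, camera, calibration, workorder gives the robot as it stands.
- The arm moves only by the tool play_rows, never from a script. Its argument "increments" is a list of rows, each a list of 3 entries, a list of its own where there are three numbers: the shift along the tool's x, y, z in mm, then the turn, a rotation vector about the tool's x, y, z in degrees, then the closure, from 0 (fully open) to 1 (shut). In form: [[[x, y, z], [ax, ay, az], jaw], ...]. A call has 1 to 20 rows; each row is the pose to reach, as a shift and turn from the pose commanded when the call began, along the tool's axes at that moment; what a row does not reach only later rows make up. A row lasts 1/10 s, in which the tool goes at most 50 mm and 8.59 degrees, less where a joint would pass 70% of its speed; a pose out of reach is approached as far as the arm can. A call with a gripper value outside its range is refused whole. The fingers move at their own pace and stop on an object; "grip_force" is the grip in N (left out, the last holds). Time passes only in rows, so rows that repeat a pose let the fingers close. It gives the time, the measured TCP pose, the force, the opening and the grip force at its end, in the units of the state.
- telemetry.get_obs(): the state, without advancing time (a new reading comes with each control period).
- camera(name): name is "scene" or "top" or "wrist"; returns (picture, depth): 480x640x3 uint8, red, green, blue; 480x640 float32, m along the optical axis (not along the pixel's ray), 0 where there is no reading.
- calibration(name): a dict with "vertical_fov" (degrees; the focal length in pixels is half the picture's height over the tangent of half this angle, whatever the lens; pixels are square), "cx", "cy" (the principal point, pixels), "rvec" (rotation vector, rad) and "tvec" (3), from world to camera coordinates, as OpenCV has them; the wrist camera has in their place "hand_eye" (4x4, takes a point from camera to tool coordinates, whose origin is the TCP and whose axes are the flange's). Camera axes: x right, y down, z forward; pixel columns grow to the right and rows downward; lengths in m; the calibration is good to about 2 mm. A picture is of the moment at which its call begins: read the wrist's pose just before it. calibration takes no time and is no camera call.
- workorder.job_done(): hands the job in; it is judged then, once.
The state is a dict: "time": time; "q": joint angles; "qd": joint speeds; "joint_efforts": joint torques, N m; "ee_pos": TCP position; "tcp_rot": TCP orientation; "wrist_force": force on the tool from outside, world axes, zero at the start; "torque": the same for the moment, N m; "opening": finger opening in m; "grasp_force": force on a finger pad.
Only numpy, scipy, OpenCV 4.12 (cv2) and the standard library are available. Lean on these libraries where they do the work, as an engineer would, in place of code of your own. Each camera call takes 0.05 s, during which the arm holds its last target. There are 200 camera calls.

## Working session

There is one attempt and no reset: what is moved stays moved. The work goes in short steps, Python scripts to look and compute and a tool call to move; the robot and the scene stay as the last step left them, time stands still between calls to the robot, and variables do not carry over. Pictures are saved under pics/ and viewed, at most 10 in all, crops included, and the job is handed in when it is done.

Besides the shell and the picture viewer there is one more tool, called after "Request:" as name([rows], argument=value, ...), one row to a line, values as JSON. play_rows: Moves the arm, as the interface text tells. Its arguments: {"type":"object","properties":{"increments":{"type":"array"},"grip_force":{"type":"number"}},"required":["increments"]}

```bash
mkdir -p pics; ls
python3 - <<'E'
from workcell import telemetry,camera,calibration
import cv2,numpy as np
print({k:v for k,v in telemetry.get_obs().items()})
for n in("scene","top"):
    im,d=camera(n); np.savez(f'{n}0.npz',im=im,d=d); cv2.imwrite(f'pics/{n}0.png',im[:,:,::-1]); print(n,calibration(n))
E
```

```text
pics
{'time': 0.0, 'q': array([6.94418055e+01, 5.01116247e+00, 1.00332596e+01, 9.50999210e+01,
       8.12518470e-05, 9.00011699e+01]), 'qd': array([-0.04973276, -0.00615472,  0.01139605,  0.00423647, -0.01444953,
       -0.06514706]), 'joint_efforts': array([-7.81910585e-04, -5.20398045e+01,  4.64794779e+01,  1.66427088e-02,
        5.73769921e-05,  2.73042235e-05]), 'ee_pos': array([0.19306188, 0.51477403, 0.24957176]), 'tcp_rot': array([-1.79922176e+02, -7.96626858e-05,  1.59440635e+02]), 'wrist_force': array([-0.247315  , -0.8128261 , -0.02017605]), 'torque': array([-0.01513994, -0.05504115, -0.01813901]), 'grasp_force': 0.0, 'opening': 0.0852941793687041}
scene {'vertical_fov': 53.64617437443599, 'cx': 317.15700040044214, 'cy': 238.5256132705819, 'rvec': array([ 1.70022499,  1.52671582, -0.83843801]), 'tvec': array([-0.02539194, -0.18823665,  1.66151693])}
top {'vertical_fov': 52.32144243803356, 'cx': 317.0975000265081, 'cy': 241.34717979827008, 'rvec': array([ 2.14645261, -2.15313218,  0.21493576]), 'tvec': array([-0.03408714,  0.54039976,  1.10634358])}
```

View pics/top0.png

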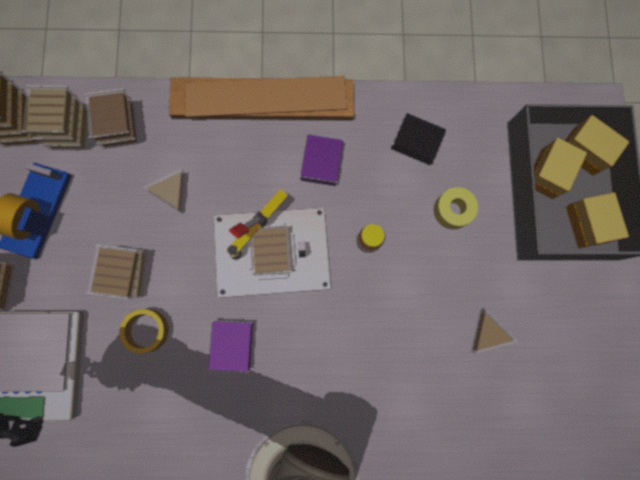

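View pics/scene0.png

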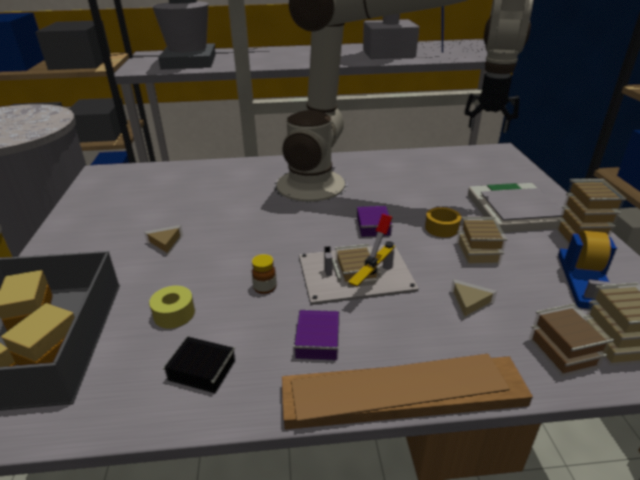

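The top view shows the plate with corners near (215,215), (325,208), (330,288) and (218,297). The strap's pivot is at about (235,250) and its free end at (283,195); the red paddle is at (238,230), the rest post at (303,248) and the jar at (372,237). Purple look-alikes lie at (322,160) and (231,345), and a black one at (418,138). The box in the nest at (270,250) is the one meant, since it is the only box inside the fixture. I'll measure these points and enlarge a crop to confirm.

```bash
cat > h.py <<'E'
import numpy as np,cv2
from workcell import telemetry,camera,calibration
def cam(n):
    c=calibration(n); f=240/np.tan(np.radians(c['vertical_fov']/2))
    R=cv2.Rodrigues(np.array(c['rvec']))[0]; t=np.array(c['tvec'])
    return f,c['cx'],c['cy'],R,t
def ray(n,uv,z):
    f,cx,cy,R,t=cam(n); uv=np.atleast_2d(uv).astype(float)
    d=np.c_[(uv[:,0]-cx)/f,(uv[:,1]-cy)/f,np.ones(len(uv))]@R
    o=-R.T@t; return o+d*((z-o[2])/d[:,2])[:,None]
def cloud(n,d):
    f,cx,cy,R,t=cam(n); v,u=np.mgrid[:480,:640]
    return (np.dstack([(u-cx)/f*d,(v-cy)/f*d,d])-t)@R
def proj(n,P):
    f,cx,cy,R,t=cam(n); p=np.atleast_2d(P)@R.T+t
    return p[:,:2]/p[:,2:]*f+[cx,cy]
E
python3 - <<'E'
from h import *
D=np.load('top0.npz'); im=D['im']; d=D['d']
W=cloud('top',d)
cr=im[170:310,200:400]; cv2.imwrite('pics/crop.png',cv2.resize(cr[:,:,::-1],None,fx=4,fy=4,interpolation=cv2.INTER_CUBIC))
hsv=cv2.cvtColor(im,cv2.COLOR_RGB2HSV); roi=np.zeros((480,640),bool); roi[175:305,205:345]=1
# plate
pl=roi&(W[...,2]>.005)&(W[...,2]<.022)&(hsv[...,1]<45)&(hsv[...,2]>150)
c=max(cv2.findContours(pl.astype(np.uint8),0,2)[0],key=cv2.contourArea)
r=cv2.minAreaRect(ray('top',c[:,0],.012)[:,:2].astype(np.float32)*1000); print('plate',r,cv2.boxPoints(r).round(1).tolist())
ye=roi&(hsv[...,0]>18)&(hsv[...,0]<35)&(hsv[...,1]>150)&(hsv[...,2]>100)
v,u=np.nonzero(ye); print('yellow',len(u),'z med',np.median(W[ye][:,2]))
P=ray('top',np.c_[u,v],.077)[:,:2]; r=cv2.minAreaRect((P*1000).astype(np.float32)); print('strap',r,cv2.boxPoints(r).round(1).tolist())
rd=roi&((hsv[...,0]<8)|(hsv[...,0]>172))&(hsv[...,1]>150)&(hsv[...,2]>100)
v,u=np.nonzero(rd);print('red',len(u),u.mean(),v.mean(),'cloud',np.median(W[rd],0),W[rd].min(0),W[rd].max(0))
for n,(u,v) in dict(post=(235,251),rest=(302,248),jar=(372,237),purp=(322,160),purp2=(231,345)).items(): print(n,W[v,u].round(4))
E
```

```text
plate ((521.1398315429688, 74.1787109375), (197.7230224609375, 265.97137451171875), 4.111886978149414) [[413.0, 199.6999969482422], [432.1000061035156, -65.5999984741211], [629.2999877929688, -51.400001525878906], [610.2000122070312, 213.89999389648438]]
yellow 508 z med 0.07840635883321828
strap ((580.7452392578125, 102.12420654296875), (22.49362564086914, 184.81332397460938), 49.67387008666992) [[503.0, 153.3000030517578], [643.9000244140625, 33.79999923706055], [658.5, 50.900001525878906], [517.5999755859375, 170.5]]
red 120 238.36666666666667 230.03333333333333 cloud [0.54314262 0.1328317  0.17570417] [0.52737191 0.11714911 0.15340428] [0.55895715 0.14918652 0.18784828]
post [0.5114 0.1508 0.0866]
rest [ 5.212e-01 -1.000e-04  6.640e-02]
jar [ 0.5436 -0.1601  0.0856]
purp [ 0.7408 -0.0489  0.0443]
purp2 [0.3023 0.161  0.0431]
```

View pics/crop.png

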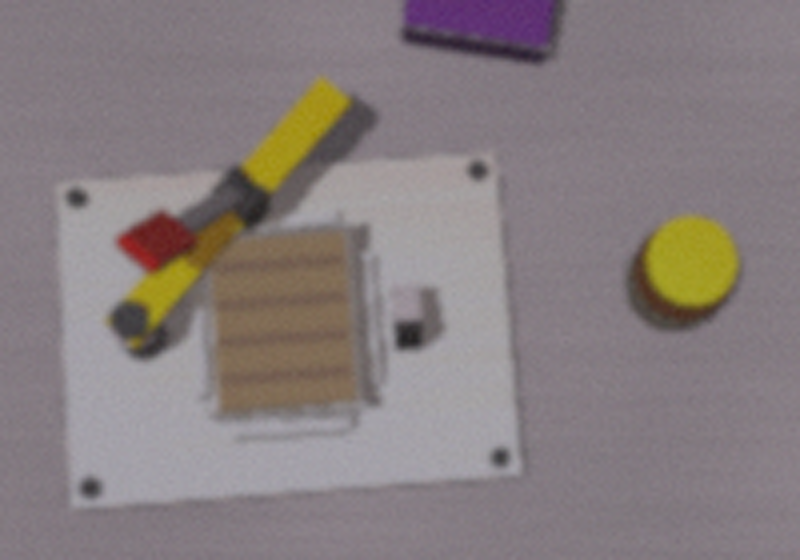

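The crop confirms the wooden-looking comb box sits in the nest, with the black stop on the rest post's near (-x) side at crop (408,335). The strap measures 22 x 185 mm with its upper face at z about 0.078. The pivot found from the strap, (514,159), agrees with the one found from the plate, (515,159). That gives a strap angle of about 0.80 rad. I'll write a planner that turns fixture-frame waypoints into increments.

```bash
cat >> h.py <<'E'
from scipy.spatial.transform import Rotation as Ro
YAW=4.1; PIV=np.array([514.6,159.0])
def own(th,x,y):  # strap-frame point (mm) at strap angle th (deg) -> world xy
    a=np.radians(YAW+th); return PIV+x*np.array([np.cos(a),np.sin(a)])+y*np.array([-np.sin(a),np.cos(a)])
def inc(rows):    # rows: (x,y,z mm, yaw deg) -> increments from present pose
    o=telemetry.get_obs(); R0=Ro.from_euler('xyz',o['tcp_rot'],degrees=True); p0=o['ee_pos']*1000
    print('t',o['time'],'p',p0.round(1),'rot',o['tcp_rot'].round(1),'F',o['wrist_force'].round(1),'q6',o['q'][5].round(1),'open',round(o['opening'],4))
    for x,y,z,w in rows:
        R=Ro.from_euler('xyz',[180,0,w],degrees=True)
        print((R0.inv().apply(np.array([x,y,z])-p0)).round(1).tolist(),(R0.inv()*R).as_rotvec(degrees=True).round(1).tolist())
E
python3 -c "
from h import *
p=own(45.6,40,-137);print(p);inc([(*p,250,94.1+45.6)])"
```

```text
[644.95715235 100.89653339]
t 0.1 p [193.1 514.8 249.6] rot [-179.9   -0.   159.4] F [0.1 0.1 0.2] q6 90.0 open 0.0853
[-568.5, -228.9, -0.1] [-0.1, 0.0, 19.7]
```

Request:
play_rows([
  [[-568, -229, 0], [0, 0, 20], 1],
  [[-568, -229, 0], [0, 0, 20], 1],
  [[-568, -229, 0], [0, 0, 20], 1],
  [[-568, -229, 0], [0, 0, 20], 1],
  [[-568, -229, 0], [0, 0, 20], 1],
  [[-568, -229, 0], [0, 0, 20], 1],
  [[-568, -229, 0], [0, 0, 20], 1],
  [[-568, -229, 0], [0, 0, 20], 1],
  [[-568, -229, 0], [0, 0, 20], 1],
  [[-568, -229, 0], [0, 0, 20], 1],
  [[-568, -229, 0], [0, 0, 20], 1],
  [[-568, -229, 0], [0, 0, 20], 1],
  [[-568, -229, 0], [0, 0, 20], 1],
  [[-568, -229, 0], [0, 0, 20], 1],
  [[-568, -229, 0], [0, 0, 20], 1],
  [[-568, -229, 0], [0, 0, 20], 1],
  [[-568, -229, 0], [0, 0, 20], 1],
])

```text
time: 1.8
ee_pos: [0.6438, 0.1023, 0.251]
tcp_rot: [180.0, 0.0, 139.5]
wrist_force: [0.4, 0.6, 0.3]
opening: 0.0001
grasp_force: 0.0
```

Run:
```python
from h import *
p=own(45.6,40,-137); inc([(*p,81,139.7)])
im,d=camera('scene'); W=cloud('scene',d); x=telemetry.get_obs()['ee_pos']
m=(np.hypot(W[...,0]-x[0],W[...,1]-x[1])<.035)&(d>0)&(W[...,2]>.12)&(W[...,2]<.29)
z=np.sort(W[m][:,2]); print(m.sum(),'tip z',z[:8].round(3))
b=m&(W[...,2]<z[0]+.02); print('tip pts',W[b].min(0),W[b].max(0)); uv=np.argwhere(m); print(uv.min(0),uv.max(0))
u,v=proj('scene',x)[0].astype(int)
cv2.imwrite('pics/tip.png',cv2.resize(im[v-60:v+150,u-120:u+140,::-1],None,fx=2.5,fy=2.5,interpolation=cv2.INTER_CUBIC)); print(u,v)
```

```text
t 1.8 p [643.8 102.3 251. ] rot [180.    0.  139.5] F [0.4 0.6 0.3] q6 49.5 open 0.0001
[-1.7, -0.4, 170.0] [0.0, 0.0, -0.2]
432 tip z [0.231 0.232 0.232 0.233 0.235 0.235 0.236 0.236]
tip pts [0.6368243  0.0906086  0.23054421] [0.65756823 0.11764364 0.24997766]
[192 367] [223 395]
381 213
```

View pics/tip.png

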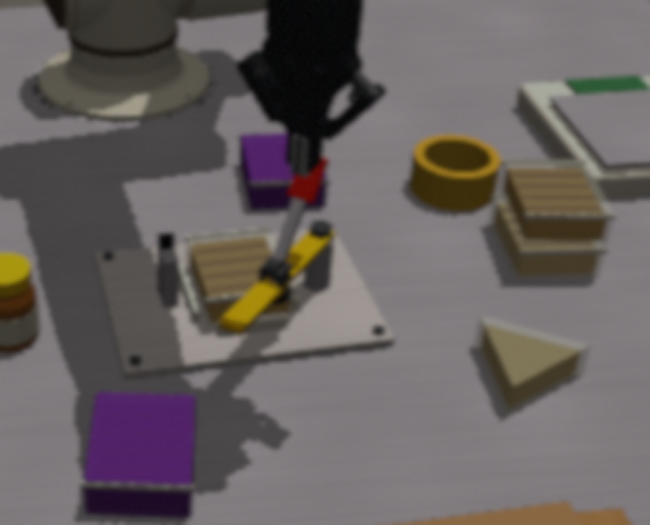

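The shut fingers are intact and the tip is at z 0.231 with the TCP at 0.251, so the 19 mm holds. The lever is raised, with the red paddle at crop (308,182). The strap's free end is at (235,318), and the tool stands clear on its open side. Descending.

Request:
play_rows([
  [[-1, 0, 40], [0, 0, 0], 1],
  [[-1, 0, 80], [0, 0, 0], 1],
  [[-1, 0, 120], [0, 0, 0], 1],
  [[-1, 0, 150], [0, 0, 0], 1],
  [[-1, 0, 170], [0, 0, 0], 1],
  [[-1, 0, 170], [0, 0, 0], 1],
  [[-1, 0, 170], [0, 0, 0], 1],
])

```text
time: 2.55
ee_pos: [0.6452, 0.1009, 0.0812]
tcp_rot: [180.0, 0.0, 139.5]
wrist_force: [-0.4, 0.0, 1.1]
opening: -0.0002
grasp_force: 0.0
```

Run:
```python
from h import *
L=[]
for th in list(np.arange(45.6,2.9,-3.6))+[2.5,1]:
    L.append((*own(th,27,-137),81,94.1+th))
inc(L)
```

```text
t 2.55 p [645.2 100.9  81.2] rot [180.    0.  139.5] F [-0.4  0.   1.1] q6 49.4 open -0.0002
[0.1, -13.2, 0.2] [0.0, 0.0, -0.2]
[-1.4, -21.8, 0.2] [0.0, 0.0, 3.4]
[-2.3, -30.6, 0.2] [0.0, 0.0, 7.0]
[-2.6, -39.3, 0.2] [0.0, 0.0, 10.6]
[-2.5, -48.1, 0.2] [0.0, 0.0, 14.2]
[-1.7, -56.8, 0.2] [0.0, 0.0, 17.8]
[-0.4, -65.5, 0.2] [0.0, 0.0, 21.4]
[1.4, -74.1, 0.2] [0.0, 0.0, 25.0]
[3.8, -82.5, 0.2] [0.0, 0.0, 28.6]
[6.7, -90.8, 0.2] [0.0, 0.0, 32.2]
[10.1, -98.9, 0.2] [0.0, 0.0, 35.8]
[14.0, -106.8, 0.2] [0.0, 0.0, 39.4]
[18.2, -114.1, 0.2] [0.0, 0.0, 42.9]
[20.2, -117.2, 0.2] [0.0, 0.0, 44.4]
```

Request:
play_rows([
  [[0, -8, 0], [0, 0, 0], 1],
  [[0, -13, 0], [0, 0, 0], 1],
  [[-1, -18, 0], [0, 0, 2], 1],
  [[-1.5, -22, 0], [0, 0, 3.5], 1],
  [[-2, -26, 0], [0, 0, 5], 1],
  [[-2.3, -31, 0], [0, 0, 7], 1],
  [[-2.5, -35, 0], [0, 0, 9], 1],
  [[-2.6, -39, 0], [0, 0, 10.6], 1],
  [[-2.5, -44, 0], [0, 0, 12.4], 1],
  [[-2.5, -48, 0], [0, 0, 14.2], 1],
  [[-2, -52, 0], [0, 0, 16], 1],
  [[-1.7, -57, 0], [0, 0, 18], 1],
  [[-1, -61, 0], [0, 0, 20], 1],
  [[-0.4, -65.5, 0], [0, 0, 21.4], 1],
  [[0.5, -70, 0], [0, 0, 23], 1],
  [[1.4, -74, 0], [0, 0, 25], 1],
  [[2.6, -78, 0], [0, 0, 27], 1],
  [[3.8, -82.5, 0], [0, 0, 28.6], 1],
  [[5, -87, 0], [0, 0, 30.5], 1],
  [[6.7, -91, 0], [0, 0, 32], 1],
])

```text
time: 4.55
ee_pos: [0.5807, 0.0355, 0.0803]
tcp_rot: [-180.0, 0.0, 107.3]
wrist_force: [0.7, 0.8, -0.5]
opening: -0.0
grasp_force: 0.6
```

Run:
```python
from h import *
inc([(*own(th,27,-137),81,94.1+th) for th in (11.4,9,7,5,3.5,2,1,0)]+[(*own(0,x,-137),81,94.1) for x in (25.5,24,45)])
im,d=camera('top'); hsv=cv2.cvtColor(im,cv2.COLOR_RGB2HSV); roi=np.zeros((480,640),bool); roi[175:305,205:345]=1
ye=roi&(hsv[...,0]>18)&(hsv[...,0]<35)&(hsv[...,1]>150)&(hsv[...,2]>80)
v,u=np.nonzero(ye); r=cv2.minAreaRect((ray('top',np.c_[u,v],.077)[:,:2]*1000).astype(np.float32)); print(r)
cv2.imwrite('pics/t1.png',cv2.resize(im[150:310,190:390,::-1],None,fx=3,fy=3,interpolation=cv2.INTER_CUBIC))
```

```text
t 4.55 p [580.7  35.5  80.3] rot [-180.     0.   107.3] F [ 0.7  0.8 -0.5] q6 76.2 open -0.0
[-0.2, -3.7, -0.7] [-0.0, 0.0, 1.8]
[-1.0, -9.5, -0.7] [-0.0, 0.0, 4.2]
[-1.5, -14.3, -0.7] [-0.0, 0.0, 6.2]
[-1.8, -19.2, -0.7] [-0.0, 0.0, 8.2]
[-2.0, -22.8, -0.7] [-0.0, 0.0, 9.7]
[-2.0, -26.5, -0.7] [-0.0, 0.0, 11.2]
[-2.0, -28.9, -0.7] [-0.0, 0.0, 12.2]
[-1.9, -31.3, -0.7] [-0.0, 0.0, 13.2]
[-1.6, -32.8, -0.7] [-0.0, 0.0, 13.2]
[-1.3, -34.3, -0.7] [-0.0, 0.0, 13.2]
[-6.0, -13.8, -0.7] [-0.0, 0.0, 13.2]
((518.6407470703125, 142.01437377929688), (20.84553337097168, 15.863219261169434), 1.0953617095947266)
```

View pics/t1.png

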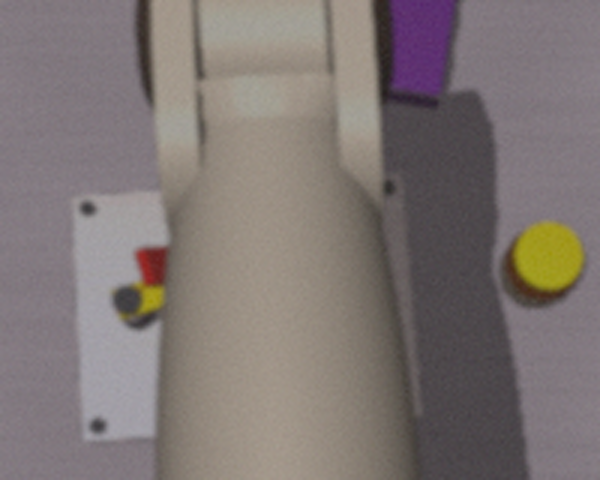

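The arm hides most of the top view. The visible strap root at (150,300) and red paddle at (152,265) show the strap has turned with the push. Continuing towards the stop.

Request:
play_rows([
  [[0, -4, 0], [0, 0, 2], 1],
  [[-1, -7, 0], [0, 0, 3], 1],
  [[-1, -10, 0], [0, 0, 4.2], 1],
  [[-1.5, -14, 0], [0, 0, 6], 1],
  [[-2, -19, 0], [0, 0, 8], 1],
  [[-2, -23, 0], [0, 0, 9.7], 1],
  [[-2, -26, 0], [0, 0, 11], 1],
  [[-2, -29, 0], [0, 0, 12.2], 1],
  [[-2, -30, 0], [0, 0, 13], 1],
  [[-2, -31, 0], [0, 0, 13.2], 1],
  [[-2, -31, 0], [0, 0, 13.2], 1],
  [[-2, -31, 0], [0, 0, 13.2], 1],
])

```text
time: 5.8
ee_pos: [0.552, 0.0246, 0.0802]
tcp_rot: [-180.0, -0.0, 94.3]
wrist_force: [-0.5, 0.0, 0.2]
opening: 0.0004
grasp_force: 0.1
```

Request:
play_rows([
  [[0, -1, 0], [0, 0, 0], 1],
  [[0, -2, 0], [0, 0, 0], 1],
  [[0, -2, 0], [0, 0, 0], 1],
  [[0, -2, 0], [0, 0, 0], 1],
])

```text
time: 6.2
ee_pos: [0.55, 0.0244, 0.0803]
tcp_rot: [-180.0, -0.0, 94.2]
wrist_force: [-0.3, 0.3, 0.2]
opening: 0.0002
grasp_force: 0.2
```

Request:
play_rows([
  [[0, -1, 0], [0, 0, 0], 1],
  [[0, -2, 0], [0, 0, 0], 1],
  [[0, -2, 0], [0, 0, 0], 1],
  [[0, -2, 0], [0, 0, 0], 1],
])

```text
time: 6.6
ee_pos: [0.5492, 0.0242, 0.0804]
tcp_rot: [179.9, 0.0, 94.2]
wrist_force: [7.1, 0.2, -3.3]
opening: -0.0002
grasp_force: 3.7
```

Run:
```python
from h import *
inc([(*own(0,40,-137),81,94.1)])
im,d=camera('scene'); np.savez('s2.npz',im=im,d=d)
u,v=proj('scene',[.53,.05,.08])[0].astype(int)
cv2.imwrite('pics/s2.png',cv2.resize(im[v-80:v+60,u-90:u+90,::-1],None,fx=4,fy=4,interpolation=cv2.INTER_CUBIC)); print(u,v)
```

```text
t 6.6 p [549.2  24.2  80.4] rot [179.9   0.   94.2] F [ 7.1  0.2 -3.3] q6 88.3 open -0.0002
[-0.1, 15.1, -0.6] [0.1, 0.0, 0.1]
347 251
```

View pics/s2.png

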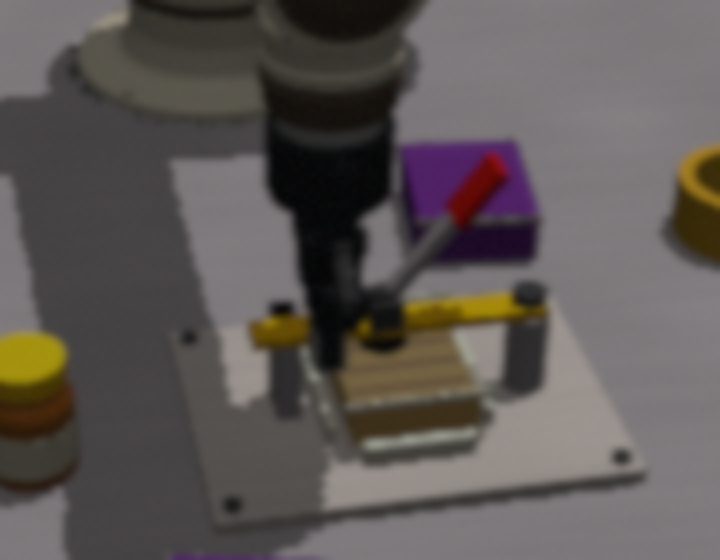

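The strap lies across the box onto the rest post, free end at (262,330), and the wrist reads 7 N against the stop. The lever is still raised, paddle at (480,190). Next I back off, rise, and plan the lever push.

Request:
play_rows([
  [[0, 8, 0], [0, 0, 0], 1],
  [[0, 17, 0], [0, 0, 0], 1],
  [[0, 17, -40], [0, 0, 0], 1],
  [[0, 17, -80], [0, 0, 0], 1],
  [[0, 17, -120], [0, 0, 0], 1],
  [[0, 17, -150], [0, 0, 0], 1],
  [[0, 17, -150], [0, 0, 0], 1],
  [[0, 17, -150], [0, 0, 0], 1],
])

```text
time: 7.45
ee_pos: [0.5656, 0.0255, 0.2305]
tcp_rot: [180.0, -0.0, 94.2]
wrist_force: [-0.8, -0.1, -0.4]
opening: 0.0002
grasp_force: 0.0
```

Run:
```python
from h import *
im,d=camera('scene'); W=cloud('scene',d); hsv=cv2.cvtColor(im,cv2.COLOR_RGB2HSV)
roi=np.zeros((480,640),bool); roi[170:300,290:440]=1
rd=roi&((hsv[...,0]<6)|(hsv[...,0]>174))&(hsv[...,1]>150)&(hsv[...,2]>90)
own_=lambda P:(P[:,:2]*1000-PIV)@np.array([[np.cos(np.radians(YAW)),-np.sin(np.radians(YAW))],[np.sin(np.radians(YAW)),np.cos(np.radians(YAW))]])
P=W[rd&(d>0)]; q=np.c_[own_(P),P[:,2]*1000]; print('red own',len(q),np.median(q,0).round(1),np.percentile(q,5,0).round(1),np.percentile(q,95,0).round(1))
ye=roi&(hsv[...,0]>18)&(hsv[...,0]<35)&(hsv[...,1]>150)&(hsv[...,2]>90)&(W[...,2]>.073)&(W[...,2]<.085)
P=W[ye]; q=own_(P); k=np.polyfit(q[:,1],q[:,0],1); print('yellow own',len(q),q.min(0),q.max(0),'slope',k)
L=[(*own(0,0,-75),231,94.1),(*own(0,0,-75),184,94.1)]
for a in (55,50,45,40,35,30,25,20,15,10,6,3,0):
    r=np.radians(a); L.append((*own(0,0,-95+92*np.cos(r)-5*np.sin(r)-11),89+92*np.sin(r)+5*np.cos(r)+19,94.1))
inc(L)
```

```text
red own 65 [  0.4 -40.3 167.1] [ -7.7 -51.9 151.1] [  9.4 -30.  181.4]
yellow own 322 [ -15.46831413 -179.58610079] [15.35985558  2.9510249 ] slope [0.00763905 1.2826672 ]
t 7.5 p [565.2  25.5 229.4] rot [-179.9   -0.    94.2] F [-0.7  0.4 -0.7] q6 88.3 open -0.0001
[61.9, -40.8, -1.5] [-0.1, -0.0, 0.1]
[61.9, -40.7, 45.5] [-0.1, -0.0, 0.1]
[79.6, -40.7, 43.2] [-0.1, -0.0, 0.1]
[86.2, -40.7, 47.8] [-0.1, -0.0, 0.1]
[92.4, -40.6, 52.9] [-0.1, -0.0, 0.1]
[98.2, -40.6, 58.5] [-0.1, -0.0, 0.1]
[103.4, -40.6, 64.6] [-0.1, -0.0, 0.1]
[108.1, -40.6, 71.1] [-0.1, -0.0, 0.1]
[112.2, -40.6, 78.0] [-0.1, -0.0, 0.1]
[115.6, -40.5, 85.3] [-0.1, -0.0, 0.1]
[118.5, -40.5, 92.8] [-0.1, -0.0, 0.1]
[120.6, -40.5, 100.6] [-0.1, -0.0, 0.1]
[121.9, -40.5, 106.9] [-0.1, -0.0, 0.1]
[122.5, -40.5, 111.7] [-0.1, -0.0, 0.1]
[122.9, -40.5, 116.5] [-0.1, -0.0, 0.1]
```

The strap reads within 0.01 rad of home. The paddle centre comes out at own (0, -40, 167), close to the expected (0, -46, 167). Going over the lever and pushing it down its arc.

Request:
play_rows([
  [[30, -20, 0], [0, 0, 0], 1],
  [[62, -40.5, 0], [0, 0, 0], 1],
  [[62, -40.5, 25], [0, 0, 0], 1],
  [[62, -40.5, 43], [0, 0, 0], 1],
  [[72, -40.5, 43], [0, 0, 0], 1],
  [[80, -40.5, 43], [0, 0, 0], 1],
  [[83, -40.5, 45.5], [0, 0, 0], 1],
  [[86, -40.5, 48], [0, 0, 0], 1],
  [[89, -40.5, 50.5], [0, 0, 0], 1],
  [[92.5, -40.5, 53], [0, 0, 0], 1],
  [[95.5, -40.5, 56], [0, 0, 0], 1],
  [[98, -40.5, 58.5], [0, 0, 0], 1],
  [[101, -40.5, 61.5], [0, 0, 0], 1],
  [[103.5, -40.5, 64.5], [0, 0, 0], 1],
  [[106, -40.5, 68], [0, 0, 0], 1],
  [[108, -40.5, 71], [0, 0, 0], 1],
])

```text
time: 9.1
ee_pos: [0.5172, 0.1306, 0.16]
tcp_rot: [179.9, -0.0, 94.2]
wrist_force: [1.1, 0.6, 5.6]
opening: 0.0001
grasp_force: 2.3
```

Run:
```python
from h import *
L=[]
for a in (25,20,15,10,6,3,0):
    r=np.radians(a); L.append((*own(0,0,-95+92*np.cos(r)-5*np.sin(r)-11),89+92*np.sin(r)+5*np.cos(r)+19,94.1))
inc(L)
```

```text
t 9.1 p [517.2 130.6 160. ] rot [179.9  -0.   94.2] F [1.1 0.6 5.6] q6 99.9 open 0.0001
[3.8, -0.5, 8.6] [0.1, -0.0, 0.1]
[7.3, -0.5, 15.8] [0.1, -0.0, 0.1]
[10.1, -0.5, 23.3] [0.1, -0.0, 0.1]
[12.2, -0.5, 31.1] [0.1, -0.0, 0.1]
[13.5, -0.5, 37.4] [0.1, -0.0, 0.1]
[14.1, -0.6, 42.2] [0.1, -0.0, 0.1]
[14.5, -0.6, 47.0] [0.1, -0.0, 0.1]
```

The push meets about 5.6 N, as expected for the lever. Continuing down.

Request:
play_rows([
  [[2, -0.5, 4], [0, 0, 0], 1],
  [[4, -0.5, 8], [0, 0, 0], 1],
  [[5.5, -0.5, 12], [0, 0, 0], 1],
  [[7, -0.5, 16], [0, 0, 0], 1],
  [[8.5, -0.5, 19.5], [0, 0, 0], 1],
  [[10, -0.5, 23], [0, 0, 0], 1],
  [[11, -0.5, 27], [0, 0, 0], 1],
  [[12, -0.5, 31], [0, 0, 0], 1],
  [[13, -0.5, 35], [0, 0, 0], 1],
  [[14, -0.5, 39], [0, 0, 0], 1],
  [[14, -0.5, 42], [0, 0, 0], 1],
  [[14, -0.5, 44], [0, 0, 0], 1],
  [[14, -0.5, 46], [0, 0, 0], 1],
  [[14, -0.5, 46], [0, 0, 0], 1],
  [[14, -0.5, 46], [0, 0, 0], 1],
])

```text
time: 10.6
ee_pos: [0.5152, 0.1442, 0.1134]
tcp_rot: [180.0, -0.0, 94.2]
wrist_force: [0.8, 1.9, 3.4]
opening: 0.0002
grasp_force: 1.8
```

Request:
play_rows([
  [[0, 0, 1], [0, 0, 0], 1],
  [[0, 0, 1.5], [0, 0, 0], 1],
  [[0, 0, 1.5], [0, 0, 0], 1],
  [[0, 0, 1.5], [0, 0, 0], 1],
])

```text
time: 11.0
ee_pos: [0.5153, 0.1442, 0.1129]
tcp_rot: [179.9, -0.0, 94.2]
wrist_force: [-1.1, 1.8, 11.2]
opening: -0.0
grasp_force: 5.4
```

The TCP stops at z 0.113, which is the level position, and the force climbs to 11 N, so the lever is at its end of travel. One more small press, then lift straight up and away.

Request:
play_rows([
  [[0, 0, 1], [0, 0, 0], 1],
  [[0, 0, 1], [0, 0, 0], 1],
  [[0, 0, 1], [0, 0, 0], 1],
])

```text
time: 11.3
ee_pos: [0.5154, 0.1442, 0.1127]
tcp_rot: [179.9, -0.0, 94.2]
wrist_force: [-3.5, 0.1, 17.3]
opening: 0.0
grasp_force: 8.5
```

Request:
play_rows([
  [[0, 0, -10], [0, 0, 0], 1],
  [[0, 0, -40], [0, 0, 0], 1],
  [[0, 0, -80], [0, 0, 0], 1],
  [[0, 0, -120], [0, 0, 0], 1],
  [[40, 0, -140], [0, 0, 0], 1],
  [[80, 0, -140], [0, 0, 0], 1],
  [[120, 0, -140], [0, 0, 0], 1],
  [[160, 0, -140], [0, 0, 0], 1],
  [[200, 0, -140], [0, 0, 0], 1],
  [[240, 0, -140], [0, 0, 0], 1],
  [[240, 0, -140], [0, 0, 0], 1],
  [[240, 0, -140], [0, 0, 0], 1],
])

```text
time: 12.5
ee_pos: [0.4969, 0.3837, 0.2497]
tcp_rot: [-179.9, 0.1, 94.3]
wrist_force: [-0.4, -0.8, 0.3]
opening: -0.0002
grasp_force: 0.0
```

Run:
```python
from h import *
o=telemetry.get_obs(); print(o['time'],o['ee_pos'],o['wrist_force'])
T,d=camera('top'); S,d2=camera('scene'); W=cloud('scene',d2)
hsv=cv2.cvtColor(S,cv2.COLOR_RGB2HSV); roi=np.zeros((480,640),bool); roi[170:300,290:440]=1
rd=roi&((hsv[...,0]<6)|(hsv[...,0]>174))&(hsv[...,1]>150)&(hsv[...,2]>80)
P=W[rd&(d2>0)]; print('red z',len(P),np.percentile(P[:,2],[5,50,95]).round(3),np.median(P,0))
hsv=cv2.cvtColor(T,cv2.COLOR_RGB2HSV); roi=np.zeros((480,640),bool); roi[175:305,205:345]=1
ye=roi&(hsv[...,0]>18)&(hsv[...,0]<35)&(hsv[...,1]>150)&(hsv[...,2]>80)
v,u=np.nonzero(ye); r=cv2.minAreaRect((ray('top',np.c_[u,v],.077)[:,:2]*1000).astype(np.float32)); print(r)
a=cv2.resize(T[160:310,190:390,::-1],None,fx=2,fy=2); b=cv2.resize(S[190:340,250:450,::-1],None,fx=2,fy=2)
cv2.imwrite('pics/end.png',np.hstack([a,b]))
```

```text
12.5 [0.49693629 0.3837214  0.2496746 ] [-0.41886267 -0.77821356  0.29235161]
red z 93 [0.09  0.093 0.095] [0.51898967 0.15283122 0.09333669]
((521.86376953125, 56.65135955810547), (22.249967575073242, 151.89405822753906), 4.513117790222168)
```

View pics/end.png

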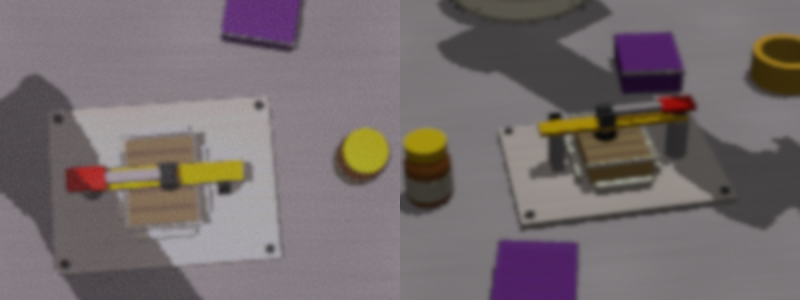

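The strap lies across the box against the stop, at 4.5° against the plate's 4.1°. The paddle is level at z 0.093 (expected 0.094), and the box and jar are where they were. The arm is clear, so I'm handing it in.

```bash
python3 -c "
from workcell import workorder
print(workorder.job_done())"
```

```text
the job is handed in; nothing more can be done
None
```

I handed the job in at about 12.6 s: the strap is home against its stop, the cam lever is fully down (level) over the box, and the arm is clear; I couldn't measure the pad force directly, and no verdict came back.

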